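# Test a panel controller on the contact stand: seat it, flip the catch, hold the lever

### The arm

A 6-joint arm with a two-finger parallel gripper is mounted at the origin on a cart in front of the work surface, level with it; the furniture and walls round the work are solid. World frame = base frame: x ahead of the robot, y to its left, z up, the work surface at z = 0. Lengths are in m, angles in rad, forces in N, time in s.
With the tool pointing down it reaches from about 0.25 to 0.775 m from the base axis. Payload 4 kg.
Tool frame: the origin (TCP) lies at the centre of the arm's flange, where the gripper is bolted on; the fingertips stand nose_length ahead of it and the grasp point (between the pads) lies 155 mm ahead of it (nose_length is the distance from the TCP to the fingertips, in m); z points along the fingers, y is the line along which they close (so a half turn about z gives the same grasp; the last joint's range is limited). The gripper opens to 85 mm and grips with 20 to 120 N. Pads are 22 mm wide; open, the fingers measure 114 mm over their backs; the gripper's body (76 mm by 85 mm) begins 54 mm behind the grasp point. The pads swing forward as they close: fully open they stand 13 mm farther back than shut.
Start: joints at [1.136, 0.087, 1.371, -0, 1.684, -0.103], TCP at [0.179, 0.52, 0.405] pointing down, gripper open.
Joint ranges: [-3.1, 3.1], [-0.76, 2.03], [0.27, 2.55], [-1.08, 4.22], [0.17, 2.65], [-2.57, 2.57]. Speed limits (rad/s): [2.79, 2.79, 3.14, 3.14, 3.14, 3.14].

### API

Orientations are given as [roll, pitch, yaw] about the fixed x, y, z axes, in that order (R = Rz(yaw) Ry(pitch) Rx(roll)).
In Python, from rig import state, read_camera, hand_in, nose_length gives the robot as it stands.
- The arm moves only by the shell command python3 -m handwheel 'ROWS' [OPENING] [FORCE]. ROWS is JSON, a list of rows, each an object with "xyz": the shift along the tool's x, y, z in mm, a list of three; "rot": the turn, a rotation vector about the tool's x, y, z in degrees, a list of three. In form: [{"xyz": [dx, dy, dz], "rot": [rx, ry, rz]}, ...]. A call has 1 to 5 rows; each row shifts and turns the commanded pose from where the row before left it, along the tool's axes as they then stand; what a row does not reach is not made up. A row lasts 1/10 s, in which the tool goes at most 50 mm and 8.59 degrees, less where a joint would pass 70% of its speed; a pose out of reach is approached as far as the arm can. A call with a gripper value outside its range is refused whole. OPENING is the opening, from 0 (shut) to 1 (fully open), set as the call begins (- or left out, the last holds). The fingers move at their own pace and stop on an object; FORCE is the grip in N (left out, the last holds). Time passes only in rows, so rows that do not move let the fingers close. It gives the time, the measured TCP pose, the force, the opening and the grip force at its end, in the units of the state.
- state(): the state, without advancing time (a new reading comes with each control period).
- read_camera(name): name is "scene" or "side" or "wrist"; returns a dict with "color" (420x560x3 uint8, blue, green, red), "mtx" (3x3 intrinsics, pixels), "eye" and "rotation" of the camera in the world. Camera axes: x right, y down, z forward; pixel columns grow to the right and rows downward; lengths in m; the calibration is good to about 2 mm. The wrist camera is an equidistant fisheye: a pixel r from the principal point sees the ray r / f radians off the axis. A picture is of the moment at which its call begins. There is no depth.
- hand_in(): hands the job in; it is judged then, once.
The state is a dict: "clock": time; "joints": joint angles; "qvel": joint speeds; "tau": joint torques, N m; "tcp_pos": TCP position; "ee_rot": TCP orientation; "ft_force": force on the tool from outside, world axes, zero at the start; "wrist_torque": the same for the moment, N m; "grip_width": opening from 0.0 (shut) to 1.0 (fully open); "grip_force": force on a finger pad.
Only numpy, scipy, OpenCV 4.12 (cv2) and the standard library are available. Lean on these libraries where they do the work, as an engineer would, in place of code of your own. Each camera call takes 0.05 s, during which the arm holds its last target. There are 200 camera calls.

### The job

Put the black panel temperature controller on test: lay it in the test stand's nest, upright, flat and square, with its display end to the front, at the two posts, and its plain rear towards the brass contact pins, and let it go while the safety catch is still across the lever. Then flip the catch right over to its open side, pull the lever with the cross grip towards you all the way so that the pins press on the controller, and finish with the gripper holding it there, since the spring takes the lever back if it is let go. Do not disturb the gauge, the solenoid coil or the screwdriver.

Things in the scene. Friction and masses are not known exactly. Their poses are not given: they have to be found in the camera images.
- controller: The panel temperature controller: a black rectangular instrument, 93 long (its x) x 48 wide (its y) x 48 high, about 0.18 kg, lying on the worktop the right way up. Origin at the centre of its underside. Its display end with a light frame and small white keys looks along its -x; its plain rear (terminal end), along +x, is at +46.5 mm.
- controller_face (a point): Centre of the controller's display end, 46 mm along its -x and 24 mm up.
- stand: The contact test stand, fixed to the bench: grey base plate 235 x 140 x 12 (x -130..105), black nest in front, contact carriage and steel lever bracket behind (cheeks at y +-32.5 up to 58 high; forks at x 64..88 up to 105). Origin on the worktop; x points away from the operator along the stand, y to its left, z up. The opened catch sticks out to y +115 at 50 to 100 height.
- nest (a point): Centre of the nest's floor: stand x -60, y 0, 16 above the worktop; axes as the stand's. Pocket 96 (x) x 52 (y): about 2 mm play all round. Side and rear fences stand only 11 above the floor, inner edges tapered (outer faces at y +-36). Two front posts, 37 high, at y +-24, stop the display end and leave the display in view. Open above.
- contact_head: Sprung block with eight brass pins on the carriage behind the nest, 31 to 57 above the worktop (carriage to 62). At rest the pin tips stand 16 mm clear of a seated controller's rear; the lever drives them towards the operator (stand -x) onto it and about 5 mm into their springs, about 8 N in all, which also slides the controller against the front posts.
- catch (a joint): Angle of the safety catch: a flat steel bar, 6 thick, 12 high, level across the front of the lever shank 95 above the worktop, its right end in a fork. 0 = on (blocks the lever after a few hundredths). It swings up and over to the stand's left about an axis along the stand's x; past 1.6 it falls by itself to the stop at 2.7 rad, below 1.5 back shut. 70 g, hardly any friction.
- catch_hinge (a point): The catch's hinge: x +76, y +32.5, z 95 mm in the stand's frame; axis along the stand's x.
- catch_pin (a point): Middle of the catch's handle pin: round, 12 diameter, sticking out from the bar's free (right) end toward the operator (stand -x), parallel to the hinge and 82.5 from it; stand x 48, y -50, z 95 when the catch is on. About 15 mm of pin to either side. Moves with the catch. Free from above.
- lever (a joint): Angle of the lever. 0 = rest, leaning 0.45 rad back from vertical (away from the operator); grows as the top is pulled towards the operator, to the stop at 0.8 rad (leaning 0.35 rad forward). A spring returns it to 0 when let go: about 3 N at the grip at rest, about 8 N at the stop.
- lever_hinge (a point): The lever's hinge: x +55, z 22 mm in the stand's frame; axis along the stand's y. The shank is a round bar 12 in diameter.
- lever_grip (a point): Centre of the black cross grip on top of the lever: round bar 20 diameter, 94 long, along the stand's y, 172 mm from the lever hinge: stand x 130, z 177 at rest; x -4, z 184 at the stop. Can be taken from above and turns in the fingers as the lever swings.
- gauge: Bystander: small round pressure gauge lying on its back, 72 x 53 x 28. Origin at the centre of its underside.
- coil: Bystander: black solenoid coil with a grey plug block, 42 x 52 x 45. Origin at the centre of its underside.
- driver: Bystander: screwdriver with yellow handle, 29 x 173 x 30, lying along its y. Origin at the centre of its underside.
Things that resemble listed ones, but are neither listed nor needed, are in the scene too. There is more than one size of the controller; the one meant has the size given above.

How it is judged:
By the outcome, as a careful person would: the job done as asked, in the order asked, and still so for the second after the job is handed in, while the arm keeps its last pose, push and grip.
It also fails if it takes over 67 s, if anything falls off the work surface, if the arm or the gripper's body presses on something with over 40 N, if the wrist force passes 120 N, or if a joint passes its speed limit or range.

## Working session

There is one attempt and no reset: what is moved stays moved. The work goes in short steps, Python scripts to look and compute and a shell command to move; the robot and the scene stay as the last step left them, time stands still between calls to the robot, and variables do not carry over. Pictures are saved under pics/ and viewed, at most 10 in all, crops included, and the job is handed in when it is done.

```bash
ls; mkdir -p pics; python3 - <<'E'
from rig import *
import cv2,numpy as np
print(nose_length, state())
for n in("scene","side","wrist"):
    c=read_camera(n); cv2.imwrite(f"pics/{n}0.png",c["color"]); print(n,c["mtx"].tolist(),c["eye"],c["rotation"].tolist() if hasattr(c["rotation"],'tolist') else c["rotation"])
a=cv2.imread("pics/scene0.png");b=cv2.imread("pics/side0.png")
E
```

```text
pics
0.1734 {'clock': 0.0, 'joints': array([ 1.13592028e+00,  8.79827051e-02,  1.37229842e+00, -1.26779134e-05,
        1.68358499e+00, -1.03116682e-01]), 'qvel': array([ 0.00033872,  0.00124349,  0.00119513,  0.00010267, -0.00044384,
       -0.00032501]), 'tau': array([ 3.78532723e-04, -3.51857865e+01, -3.13273537e+01,  5.06608899e-06,
        1.08954823e-02,  3.49520413e-06]), 'tcp_pos': array([0.17910571, 0.51990054, 0.40350113]), 'ee_rot': array([-3.13932997e+00, -2.21482355e-04,  2.80983163e+00]), 'ft_force': array([ 0.11444297, -0.18026751,  0.52411871]), 'wrist_torque': array([-0.05393444,  0.02346815, -0.03336013]), 'grip_force': 0.0, 'grip_width': 0.9958118398524088}
scene [[468.1269593037207, 0.0, 286.1244425166998], [0.0, 468.1269593037207, 211.4152892621186], [0.0, 0.0, 1.0]] [-0.32477168 -0.55143518  0.82416793] [-2.1764095365342344, -0.000790516276714337, -1.0387576656059572]
side [[394.3896318549038, 0.0, 283.5554989261793], [0.0, 394.3896318549038, 208.76003327568114], [0.0, 0.0, 1.0]] [0.42953774 0.86424099 0.56447912] [-2.032053729045072, 0.014791491709547078, -3.002835126408765]
wrist [[325.19226210127806, 0.0, 275.6379968467625], [0.0, 325.19226210127806, 211.9327025289563], [0.0, 0.0, 1.0]] [0.11738841 0.54054014 0.3722835 ] [2.880397579934222, 0.00199398822250596, 1.2374738651061703]
```

View pics/scene0.png

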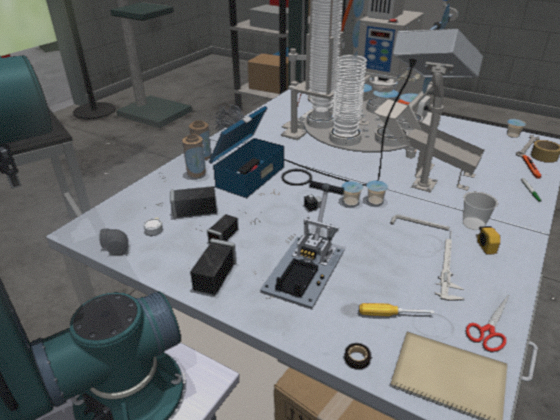

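View pics/side0.png

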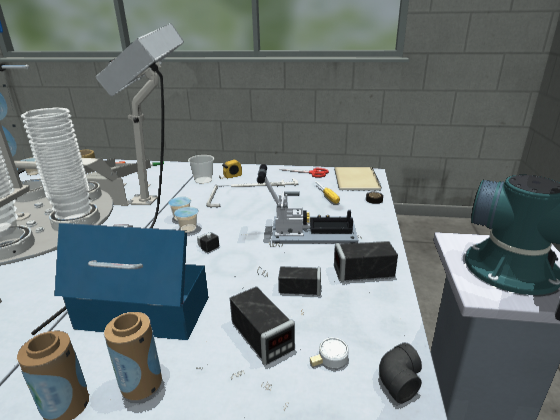

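The scene view shows three black boxes: A at (193,202), B at (222,229) and C at (213,267). In the side view they are A (263,323), B (300,280) and C (366,262). The stand is at scene (305,265). I'll measure the boxes next and check the choice in a close crop.

```bash
cat > h.py <<'E'
import numpy as np,cv2
from scipy.spatial.transform import Rotation as Ro
from rig import *
def cam(n):
    c=read_camera(n); c["R"]=Ro.from_euler("xyz",np.ravel(c["rotation"])).as_matrix() if np.size(c["rotation"])==3 else np.array(c["rotation"]); c["n"]=n; return c
def ray(c,u,v):
    m=c["mtx"]; x=(u-m[0][2])/m[0][0]; y=(v-m[1][2])/m[1][1]
    if c["n"]=="wrist":
        r=np.hypot(x,y)+1e-12; d=np.array([x/r*np.sin(r),y/r*np.sin(r),np.cos(r)])
    else: d=np.array([x,y,1.])
    return c["R"]@d
def plane(c,u,v,z):
    d=ray(c,u,v); e=np.array(c["eye"]); return e+d*(z-e[2])/d[2]
def proj(c,P):
    p=c["R"].T@(np.array(P,float)-c["eye"]); m=c["mtx"]
    if c["n"]=="wrist":
        t=np.arctan2(np.hypot(p[0],p[1]),p[2]); h=np.hypot(p[0],p[1])+1e-12; x,y=p[0]/h*t,p[1]/h*t
    else: x,y=p[:2]/p[2]
    return np.array([m[0][0]*x+m[0][2],m[1][1]*y+m[1][2]])
def tri(c1,p1,c2,p2):
    d1=ray(c1,*p1);d2=ray(c2,*p2);d1/=np.linalg.norm(d1);d2/=np.linalg.norm(d2)
    s=np.linalg.lstsq(np.c_[d1,-d2],np.array(c2["eye"])-c1["eye"],rcond=None)[0]
    a=c1["eye"]+s[0]*d1;b=c2["eye"]+s[1]*d2; return (a+b)/2,np.linalg.norm(a-b)
E
python3 - <<'E'
from h import *
s=cam("scene");d=cam("side")
print(plane(s,213,267,.048),plane(d,366,262,.024),plane(s,222,229,.03),plane(s,193,202,.04),plane(s,305,265,.02))
a=cv2.resize(s["color"][180:310,150:350],None,fx=4,fy=4,interpolation=2)
b=cv2.resize(d["color"][180:370,220:410],None,fx=3,fy=3,interpolation=2)
cv2.imwrite("pics/s1.png",a);cv2.imwrite("pics/d1.png",b)
E
```

```text
[0.3400052  0.05010463 0.048     ] [0.35053258 0.05195579 0.024     ] [0.49661972 0.14165641 0.03      ] [0.55129759 0.29095133 0.04      ] [ 0.49119646 -0.12856796  0.02      ]
```

View pics/s1.png

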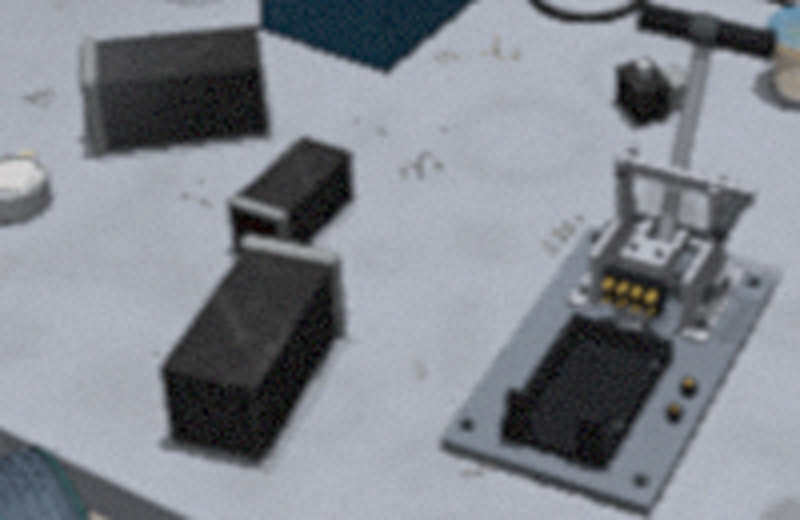

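View pics/d1.png

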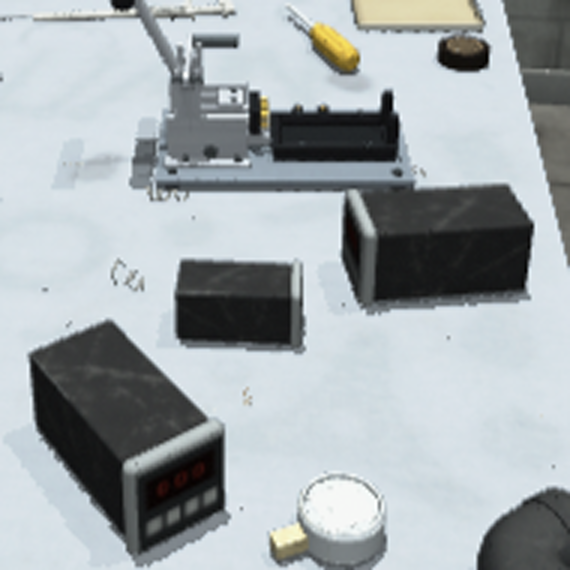

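The crops show every display end. B, the middle box, is clearly smaller than the other two. I'll triangulate the top corners to get sizes, and the stand's corners too.

```bash
python3 - <<'E'
from h import *
s=cam("scene");d=cam("side")
S=lambda p:(p[0]/4+150-.375,p[1]/4+180-.375); D=lambda p:(p[0]/3+220-.33,p[1]/3+180-.33)
B={"A":[((85,42),(135,460)),((97,80),(220,423)),((262,75),(108,322)),((258,30),(33,355))],
"B":[((232,203),(298,292)),((288,215),(297,262)),((352,155),(180,262)),((305,140),(177,290))],
"C":[((243,240),(372,212)),((338,258),(348,190)),((255,385),(510,186)),((165,372),(530,225))]}
for k,v in B.items():
    P=[tri(s,S(a),d,D(b)) for a,b in v]; Q=np.array([p[0] for p in P])
    print(k,(Q*1000).round(),"gap",[round(p[1]*1000) for p in P],"w",(1000*np.linalg.norm(Q[0]-Q[1])).round(),(1000*np.linalg.norm(Q[2]-Q[3])).round(),"L",(1000*np.linalg.norm(Q[1]-Q[2])).round(),(1000*np.linalg.norm(Q[3]-Q[0])).round())
# stand base plate top corners in scene z=12 : near-left, near-right, far-right
for p in [(443,447),(652,512),(780,270)]: print((plane(s,*S(p),.012)*1000).round())
# side: base near edge corners top
for p in [(158,168),(413,180)]: print((plane(d,*D(p),.012)*1000).round())
E
```

```text
A [[539. 361.  69.]
 [498. 318.  67.]
 [582. 227.  60.]
 [626. 266.  61.]] gap [4, 6, 5, 0] w 59.0 59.0 L 124.0 129.0
B [[457. 158.  46.]
 [462. 116.  46.]
 [549. 123.  42.]
 [545. 162.  44.]] gap [3, 2, 2, 2] w 42.0 39.0 L 88.0 89.0
C [[402.  98.  78.]
 [424.  44.  66.]
 [298.  17.  65.]
 [285.  72.  62.]] gap [11, 2, 5, 1] w 60.0 57.0 L 129.0 121.0
[358. -77.  12.]
[ 376. -212.   12.]
[ 620. -183.   12.]
[599. -66.  12.]
[367. -71.  12.]
```

B comes out at about 90 x 42 x 45 mm, and A and C at about 125 x 58, so B is the 93 x 48 controller. Its centre is about (503,140) and its display faces the robot. The stand is at about (498,-128), yaw about 6.5°. I'll work out the first approach.

```bash
cat >> h.py <<'E'
def delta(x,y,z,yawdeg):
    "mm target of TCP, tool down, yaw; prints tool-frame shift first, and turn"
    s=state(); R=Ro.from_euler("xyz",s["ee_rot"]); T=Ro.from_euler("xyz",[np.pi,0,np.radians(yawdeg)])
    dp=np.array([x,y,z])-1000*s["tcp_pos"]
    print("tcp",(1000*s["tcp_pos"]).round(1),"rpy",np.degrees(s["ee_rot"]).round(1),"t",round(s["clock"],2),"grip",round(s["grip_width"],3),s["grip_force"],"F",s["ft_force"].round(1))
    print("world d",dp.round(1),"| tool shift now",R.inv().apply(dp).round(1),"| turn",np.degrees((R.inv()*T).as_rotvec()).round(2),"| shift after turn",T.inv().apply(dp).round(1))
E
python3 -c "
from h import *
delta(503,140,380,-176)"
```

```text
tcp [179.2 520.  404.5] rpy [-180.   -0.  161.] t 0.35 grip 1.002 0.0 F [-0.5  1.  -0.5]
world d [ 323.8 -380.   -24.5] | tool shift now [-430.  -253.8   24.5] | turn [-3.000e-02 -1.000e-02 -2.301e+01] | shift after turn [-296.6 -401.7   24.5]
```

```bash
M="python3 -m handwheel"
python3 -m handwheel '[{"xyz":[-40,-24,2],"rot":[0,0,0]},{"xyz":[-40,-24,2],"rot":[0,0,0]},{"xyz":[-40,-24,2],"rot":[0,0,0]},{"xyz":[-40,-24,2],"rot":[0,0,0]},{"xyz":[-40,-24,2],"rot":[0,0,0]}]' 1
python3 -m handwheel '[{"xyz":[-40,-24,2],"rot":[0,0,0]},{"xyz":[-40,-24,2],"rot":[0,0,0]},{"xyz":[-40,-24,2],"rot":[0,0,0]},{"xyz":[-40,-24,2],"rot":[0,0,0]},{"xyz":[-40,-24,2],"rot":[0,0,0]}]'
python3 -m handwheel '[{"xyz":[-30,-14,2],"rot":[0,0,0]},{"xyz":[0,0,0],"rot":[0,0,-8]},{"xyz":[0,0,0],"rot":[0,0,-8]},{"xyz":[0,0,0],"rot":[0,0,-7]},{"xyz":[0,0,0],"rot":[0,0,0]}]'
python3 - <<'E'
from h import *
delta(503,140,380,-176)
w=cam("wrist");cv2.imwrite("pics/w1.png",w["color"])
E
```

```text
clock: 0.85
tcp_pos: [0.3299, 0.3398, 0.3948]
ee_rot: [3.141, 0.0, 2.81]
ft_force: [0.6, 0.1, -0.1]
grip_width: 0.998
grip_force: 0.0
clock: 1.35
tcp_pos: [0.48, 0.1611, 0.3849]
ee_rot: [3.141, 0.001, 2.81]
ft_force: [-0.3, 0.9, 0.7]
grip_width: 1.001
grip_force: 0.0
clock: 1.85
tcp_pos: [0.5031, 0.1396, 0.3826]
ee_rot: [3.141, -0.0, -3.073]
ft_force: [0.2, 0.2, -0.3]
grip_width: 1.0
grip_force: 0.0
tcp [503.1 139.6 382.6] rpy [ 180.   -0. -176.] t 1.85 grip 1.0 0.0 F [ 0.2  0.2 -0.3]
world d [-0.1  0.4 -2.6] | tool shift now [0.  0.4 2.6] | turn [ 0.01 -0.   -0.05] | shift after turn [0.  0.4 2.6]
```

View pics/w1.png

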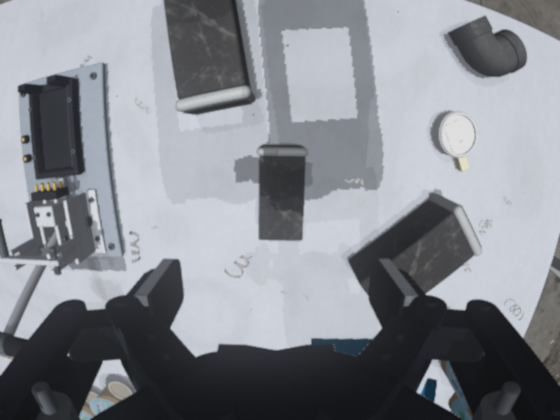

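The wrist view shows the controller at (282,193): frame end at v≈147 facing the robot, rear at v≈240. It sits clear of the larger boxes, with room for the fingers on both sides. I'll mask its dark top and cast the outline onto z=48 mm.

```bash
python3 - <<'E'
from h import *
w=cam("wrist"); g=cv2.cvtColor(w["color"],cv2.COLOR_BGR2GRAY)
m=(cv2.GaussianBlur(g,(3,3),0)<85).astype(np.uint8); m[:,:230]=0;m[:,330:]=0;m[260:]=0;m[:130]=0
n,l,st,_=cv2.connectedComponentsWithStats(m); k=l[205,282]; print(st[k])
c=max(cv2.findContours((l==k).astype(np.uint8),0,1)[0],key=cv2.contourArea)[:,0]
P=np.array([plane(w,*p,.048)[:2]*1000 for p in c.astype(float)],np.float32)
r=cv2.minAreaRect(P);print(r,cv2.boxPoints(r).round(1))
a=plane(w,260,147,.048)*1000;b=plane(w,306,147,.048)*1000;print(a,b)
E
```

```text
[ 259  156   46   82 2963]
((504.3309326171875, 144.8153076171875), (79.68949127197266, 42.620399475097656), 3.8899447917938232) [[463.1 163.4]
 [466.  120.9]
 [545.5 126.3]
 [542.6 168.8]]
[457.48540563 121.56024359  48.        ] [454.55628161 164.25627538  48.        ]
```

Fit: centre about (502,144), yaw about 4°, with the rear edge at x≈545. Descending to TCP z=190, which keeps the fingertips above the fences later, then gripping. The opening reading will check the 48 mm width.

```bash
python3 -m handwheel '[{"xyz":[0,-4,40],"rot":[0,0,0]},{"xyz":[0,0,45],"rot":[0,0,0]},{"xyz":[0,0,40],"rot":[0,0,0]},{"xyz":[0,0,35],"rot":[0,0,0]},{"xyz":[0,0,20],"rot":[0,0,0]}]' 1
python3 -m handwheel '[{"xyz":[0,0,12.5],"rot":[0,0,0]},{"xyz":[0,0,0],"rot":[0,0,0]},{"xyz":[0,0,0],"rot":[0,0,0]}]'
python3 -c "
from h import *
delta(502,144,190,-176)"
```

```text
clock: 2.45
tcp_pos: [0.5018, 0.1358, 0.1992]
ee_rot: [-3.141, -0.005, -3.074]
ft_force: [-0.2, -0.3, -0.4]
grip_width: 1.003
grip_force: 0.0
clock: 2.75
tcp_pos: [0.5038, 0.136, 0.1913]
ee_rot: [3.141, 0.002, -3.072]
ft_force: [-0.3, -0.0, 0.5]
grip_width: 0.999
grip_force: 0.0
tcp [503.8 136.  191.3] rpy [ 1.80e+02  1.00e-01 -1.76e+02] t 2.75 grip 0.999 0.0 F [-0.3 -0.   0.5]
world d [-1.8  8.  -1.3] | tool shift now [1.3 8.1 1.3] | turn [ 0.01  0.11 -0.04] | shift after turn [1.3 8.1 1.3]
```

```bash
python3 -m handwheel '[{"xyz":[1,8,1],"rot":[0,0,0]},{"xyz":[0,0,0],"rot":[0,0,0]}]'
python3 -m handwheel '[{"xyz":[0,0,0],"rot":[0,0,0]},{"xyz":[0,0,0],"rot":[0,0,0]},{"xyz":[0,0,0],"rot":[0,0,0]},{"xyz":[0,0,0],"rot":[0,0,0]},{"xyz":[0,0,0],"rot":[0,0,0]}]' 0 40
python3 -m handwheel '[{"xyz":[0,0,0],"rot":[0,0,0]},{"xyz":[0,0,0],"rot":[0,0,0]},{"xyz":[0,0,0],"rot":[0,0,0]},{"xyz":[0,0,0],"rot":[0,0,0]},{"xyz":[0,0,0],"rot":[0,0,0]}]'
```

```text
clock: 2.95
tcp_pos: [0.5021, 0.1446, 0.1908]
ee_rot: [3.141, 0.003, -3.071]
ft_force: [-0.5, 0.4, -0.4]
grip_width: 1.001
grip_force: 0.0
clock: 3.45
tcp_pos: [0.502, 0.1437, 0.1898]
ee_rot: [3.141, 0.001, -3.072]
ft_force: [-0.4, 1.3, 2.3]
grip_width: 0.557
grip_force: 43.6
clock: 3.95
tcp_pos: [0.502, 0.1438, 0.1898]
ee_rot: [3.141, 0.001, -3.072]
ft_force: [-1.1, 0.6, 5.0]
grip_width: 0.555
grip_force: 43.8
```

The opening of 0.556 is about 47 mm, so the width is right. Lifting now, then viewing the nest from above with the wrist camera.

```bash
python3 -m handwheel '[{"xyz":[0,0,-20],"rot":[0,0,0]},{"xyz":[0,0,-40],"rot":[0,0,0]},{"xyz":[0,0,-45],"rot":[0,0,0]},{"xyz":[0,0,-45],"rot":[0,0,0]},{"xyz":[0,0,-40],"rot":[0,0,0]}]'
python3 -m handwheel '[{"xyz":[0,-30,-30],"rot":[0,0,0]},{"xyz":[0,-40,-10],"rot":[0,0,0]},{"xyz":[0,-40,0],"rot":[0,0,0]},{"xyz":[0,-40,0],"rot":[0,0,0]},{"xyz":[0,-40,0],"rot":[0,0,0]}]'
python3 -m handwheel '[{"xyz":[0,-40,0],"rot":[0,0,0]},{"xyz":[0,-35,0],"rot":[0,0,0]},{"xyz":[0,-10,0],"rot":[0,0,-2.5]},{"xyz":[0,0,0],"rot":[0,0,0]},{"xyz":[0,0,0],"rot":[0,0,0]}]'
python3 - <<'E'
from h import *
delta(438,-135,420,-173.5)
w=cam("wrist");cv2.imwrite("pics/w2.png",w["color"])
E
```

```text
clock: 4.45
tcp_pos: [0.5013, 0.1436, 0.3797]
ee_rot: [-3.141, -0.002, -3.072]
ft_force: [0.9, 0.1, -0.6]
grip_width: 0.556
grip_force: 43.0
clock: 4.95
tcp_pos: [0.5146, -0.0473, 0.4175]
ee_rot: [3.141, -0.003, -3.072]
ft_force: [0.2, -0.1, -1.6]
grip_width: 0.551
grip_force: 43.2
clock: 5.45
tcp_pos: [0.5208, -0.1304, 0.4177]
ee_rot: [3.14, -0.002, -3.029]
ft_force: [-0.5, 1.1, -1.7]
grip_width: 0.559
grip_force: 43.1
tcp [ 520.8 -130.4  417.7] rpy [ 1.799e+02 -1.000e-01 -1.736e+02] t 5.45 grip 0.559 43.13251733779907 F [-0.5  1.1 -1.7]
world d [-82.8  -4.6   2.3] | tool shift now [82.8  4.7 -2.1] | turn [ 0.11 -0.14 -0.07] | shift after turn [82.7  4.8 -2.3]
```

View pics/w2.png

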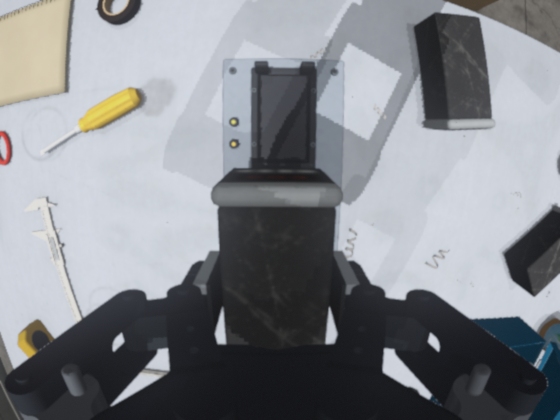

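The wrist view shows the held controller square in the fingers, display toward the robot. The nest pocket is at (284,115), posts at (262,66) and (308,66), plate front corners at (222,59) and (344,59). One enlarged crop will give finer pixels.

```bash
python3 - <<'E'
import cv2
a=cv2.imread("pics/w2.png")[45:185,205:360]
a=cv2.convertScaleAbs(cv2.resize(a,None,fx=4,fy=4,interpolation=2),alpha=1.5,beta=10)
cv2.imwrite("pics/w2c.png",a)
E
```

```text
(no output)
```

View pics/w2c.png

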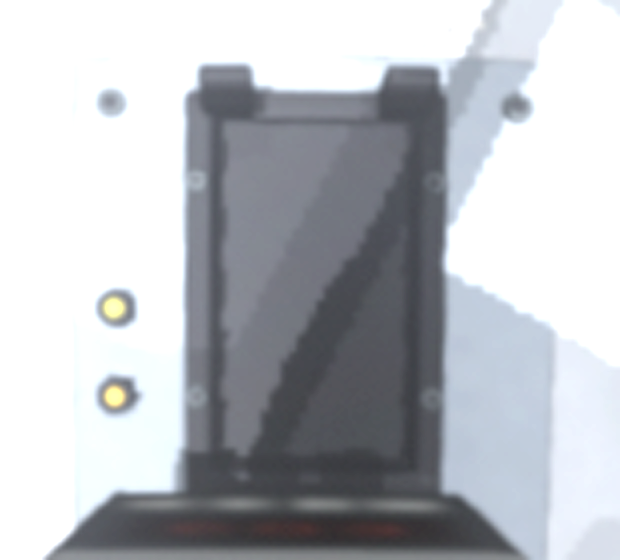

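```bash
python3 - <<'E'
from h import *
w=cam("wrist")
g=lambda p,z:(plane(w,p[0]/4+205-.375,p[1]/4+45-.375,z)*1000)[:2]
for n,p,z in [("scr-NR",(196,180),.027),("scrNL",(433,182),.027),("scrFR",(196,397),.027),("scrFL",(431,397),.027),
 ("fenceR",(186,290),.027),("fenceL",(445,290),.027),("floorNR",(219,122),.016),("floorNL",(409,122),.016),("floorFR",(219,462),.016),("floorFL",(411,462),.016),
 ("plateL",(551,330),.012),("plateR",(77,330),.012),("front",(314,60),.012),("holeR",(111,101),.012),("holeL",(517,108),.012),
 ("postR",(226,67),.053),("postL",(413,67),.053)]:
    print(n,g(p,z).round(1))
f=lambda u,v,z:(plane(w,u,v,z)*1000).round(1)
# held controller: frame top edge at bottom line, rear
print("z",w["eye"])
for z in (.275,): print([f(u,v,z) for u,v in [(216,200),(339,200),(228,342),(326,342)]])
E
```

```text
scr-NR [ 416.5 -165.8]
scrNL [ 409.4 -101.5]
scrFR [ 476.5 -159.4]
scrFL [469.  -94.9]
fenceR [ 447.2 -165.2]
fenceL [439.  -94.7]
floorNR [ 397.9 -162.1]
floorNL [ 391.6 -109.1]
floorFR [ 495.  -151.5]
floorFL [488.7 -97. ]
plateL [445.4 -60.8]
plateR [ 461.2 -196.5]
front [ 375.9 -137.6]
holeR [ 393.7 -193.9]
holeL [382.  -78.3]
postR [ 389.  -159.6]
postL [ 383.3 -112.5]
z [ 0.45586618 -0.13797516  0.38691076]
[array([ 483.4, -156.1,  275. ]), array([ 478.5, -112.4,  275. ]), array([ 544.9, -148.3,  275. ]), array([ 540.3, -106.6,  275. ])]
```

```bash
python3 - <<'E'
from h import *
w=cam("wrist");im=w["color"]
g=cv2.cvtColor(im,cv2.COLOR_BGR2GRAY); print(g[160:214:2,278], g[195,205:225],g[195,333:350])
for v in (180,182,184,186): print(v,(plane(w,278,v,.276)*1000).round(1))
# front edge near side: project expected front top & bottom corners for offset -1.5
t=state()["tcp_pos"];yaw=np.radians(6.4);ex=np.array([np.cos(yaw),np.sin(yaw),0]);ey=np.array([-ex[1],ex[0],0])
for o in (-3,-1.5,0): 
    for z in (-.142,-.190):
        print(o,z,[proj(w,t+ex*(o/1000-.0465)+ey*s*.024+[0,0,z]).round(1) for s in(1,-1)])
delta(442.5,-130,330,-173.7)
E
```

```text
[ 37  38  40  38  40  58  49  31  30  29  31  62  84 102 123 134 128 140
 138 121 114 106  98  75  44  44  42] [214 214 214 214 209 185 139 116 117 119 121 123 125 127 128 128 128 128
 127 127] [121 121 120 118 116 113 111 108 104 108 133 143 144 145 144 143 143]
180 [ 473.9 -134.7  276. ]
182 [ 474.6 -134.7  276. ]
184 [ 475.3 -134.6  276. ]
186 [ 476.  -134.5  276. ]
-3 -0.142 [array([346.7, 174.4]), array([208.6, 174.3])]
-3 -0.19 [array([325.8, 160.2]), array([228.1, 160.1])]
-1.5 -0.142 [array([346.5, 178.7]), array([208.7, 178.6])]
-1.5 -0.19 [array([325.7, 163.3]), array([228.1, 163.2])]
0 -0.142 [array([346.4, 182.9]), array([208.9, 182.8])]
0 -0.19 [array([325.6, 166.3]), array([228.2, 166.2])]
tcp [ 520.8 -129.6  418.8] rpy [ 180.    -0.  -173.4] t 5.6 grip 0.556 43.13429296016693 F [-0.7 -0.1 -2.2]
world d [-78.3  -0.4 -88.8] | tool shift now [77.8  8.5 88.9] | turn [ 0.04 -0.03  0.26] | shift after turn [77.9  8.2 88.8]
```

Offset in the grip is about zero, so the target TCP over the nest is (444,-130), yaw -173.7°.

```bash
python3 -m handwheel '[{"xyz":[38,4,20],"rot":[0,0,0.2]},{"xyz":[38,4,30],"rot":[0,0,0]},{"xyz":[0,0,40],"rot":[0,0,0]},{"xyz":[0,0,35],"rot":[0,0,0]},{"xyz":[0,0,35],"rot":[0,0,0]}]'
python3 -m handwheel '[{"xyz":[0,0,13],"rot":[0,0,0]},{"xyz":[0,0,0],"rot":[0,0,0]},{"xyz":[0,0,0],"rot":[0,0,0]}]'
python3 - <<'E'
from h import *
delta(444,-130,206,-173.7)
w=cam("wrist")
a=cv2.resize(w["color"][90:260,170:390],None,fx=2.5,fy=2.5,interpolation=2)
s=cam("scene");b=cv2.resize(s["color"][210:310,255:355],None,fx=4.25,fy=4.25,interpolation=2)[:425,:250]
b=cv2.resize(s["color"][215:315,260:320],None,fx=4.25,fy=4.25,interpolation=2)
cv2.imwrite("pics/w3.png",np.hstack([a,cv2.resize(b,(245,425))]))
E
```

```text
clock: 6.1
tcp_pos: [0.4439, -0.1301, 0.2584]
ee_rot: [-3.141, 0.001, -3.031]
ft_force: [0.9, 0.1, -1.8]
grip_width: 0.554
grip_force: 43.2
clock: 6.4
tcp_pos: [0.4452, -0.131, 0.2478]
ee_rot: [-3.14, 0.002, -3.031]
ft_force: [0.3, -0.1, -1.5]
grip_width: 0.556
grip_force: 43.0
tcp [ 445.2 -131.   247.8] rpy [-1.799e+02  1.000e-01 -1.737e+02] t 6.4 grip 0.556 43.01414966583252 F [ 0.3 -0.1 -1.5]
world d [ -1.2   1.  -41.8] | tool shift now [ 1.2  1.2 41.8] | turn [-0.07  0.13  0.03] | shift after turn [ 1.1  1.1 41.8]
```

View pics/w3.png

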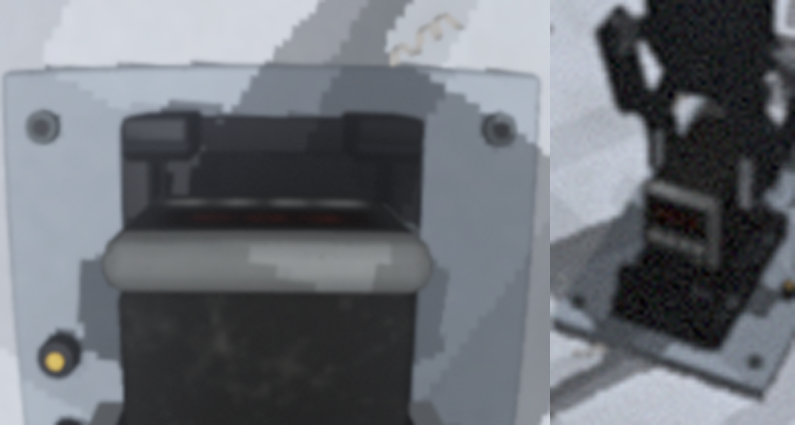

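The controller is held just above the nest and square to it. Posts span crop u 122–424 at v≈115 and the frame spans u 105–432. I'll check the lateral and lengthwise offset in tool axes.

```bash
python3 - <<'E'
from h import *
w=cam("wrist");s=state();t=s["tcp_pos"];yaw=np.radians(6.3);ex=np.array([np.cos(yaw),np.sin(yaw),0]);ey=np.array([-ex[1],ex[0],0])
def q(n,u,v,z):
    P=plane(w,u/2.5+170-.3,v/2.5+90-.3,z)-t; print(n,"x %.1f y %.1f"%(1000*P@ex,1000*P@ey))
for n,u,v,z in [("postR outer front",122,116,.053),("postL outer",424,116,.053),("plateR",17,300,.012),("plateL",530,300,.012),("plate front",273,66,.012),("holeR",42,126,.012),("holeL",499,129,.012),
 ("post rear R",165,160,.053),("post rear L",380,158,.053),("bodyR",121,300,.1058),("bodyL",414,300,.1058),("frame top front",268,233,.1058),("frame bottom front",268,203,.0578),("frameR",105,265,.1),("frameL",432,265,.1)]: q(n,u,v,z)
E
```

```text
postR outer front x -60.2 y -29.9
postL outer x -60.2 y 31.2
plateR x -10.9 y -68.0
plateL x -10.8 y 70.5
plate front x -71.1 y 0.9
holeR x -57.2 y -58.3
holeL x -56.4 y 59.1
post rear R x -51.0 y -21.3
post rear L x -51.5 y 22.3
bodyR x -35.7 y -21.6
bodyL x -35.7 y 20.4
frame top front x -45.3 y -0.5
frame bottom front x -42.8 y -0.4
frameR x -39.6 y -24.8
frameL x -39.5 y 24.0
```

Shift needed is about 1.3 mm in both tool x and y, then descend.

```bash
python3 -m handwheel '[{"xyz":[1.3,1.3,0],"rot":[0,0,0]},{"xyz":[0,0,8],"rot":[0,0,0]},{"xyz":[0,0,8],"rot":[0,0,0]},{"xyz":[0,0,0],"rot":[0,0,0]}]'
python3 -m handwheel '[{"xyz":[0,0,6],"rot":[0,0,0]},{"xyz":[0,0,6],"rot":[0,0,0]},{"xyz":[0,0,4],"rot":[0,0,0]},{"xyz":[0,0,0],"rot":[0,0,0]}]'
python3 -m handwheel '[{"xyz":[0,0,3],"rot":[0,0,0]},{"xyz":[0,0,3],"rot":[0,0,0]},{"xyz":[0,0,0],"rot":[0,0,0]},{"xyz":[0,0,0],"rot":[0,0,0]}]'
```

```text
clock: 6.95
tcp_pos: [0.4422, -0.1296, 0.2283]
ee_rot: [3.14, -0.003, -3.032]
ft_force: [-0.6, -0.1, -2.1]
grip_width: 0.556
grip_force: 43.1
clock: 7.35
tcp_pos: [0.4427, -0.1298, 0.2132]
ee_rot: [3.141, -0.002, -3.032]
ft_force: [0.2, -0.5, -1.5]
grip_width: 0.559
grip_force: 43.1
clock: 7.75
tcp_pos: [0.443, -0.1299, 0.2081]
ee_rot: [3.141, 0.0, -3.032]
ft_force: [-0.7, 0.4, -2.3]
grip_width: 0.559
grip_force: 43.1
```

No contact forces, and the bottom is about 2 mm above the floor. Lowering to touch.

```bash
python3 -m handwheel '[{"xyz":[0,0,1],"rot":[0,0,0]},{"xyz":[0,0,1],"rot":[0,0,0]},{"xyz":[0,0,0],"rot":[0,0,0]},{"xyz":[0,0,0],"rot":[0,0,0]}]'
python3 -m handwheel '[{"xyz":[0,0,0.7],"rot":[0,0,0]},{"xyz":[0,0,0.5],"rot":[0,0,0]},{"xyz":[0,0,0],"rot":[0,0,0]},{"xyz":[0,0,0],"rot":[0,0,0]}]'
```

```text
clock: 8.15
tcp_pos: [0.443, -0.1299, 0.2062]
ee_rot: [3.141, 0.0, -3.032]
ft_force: [-0.4, 0.0, -1.4]
grip_width: 0.552
grip_force: 43.1
clock: 8.55
tcp_pos: [0.4431, -0.13, 0.2057]
ee_rot: [-3.141, 0.0, -3.032]
ft_force: [-2.8, 1.3, 5.3]
grip_width: 0.556
grip_force: 43.8
```

Contact came exactly at floor height. Releasing, lifting and looking.

```bash
python3 -m handwheel '[{"xyz":[0,0,0],"rot":[0,0,0]},{"xyz":[0,0,0],"rot":[0,0,0]},{"xyz":[0,0,0],"rot":[0,0,0]},{"xyz":[0,0,0],"rot":[0,0,0]},{"xyz":[0,0,0],"rot":[0,0,0]}]' 0.85 20
python3 -m handwheel '[{"xyz":[0,0,-15],"rot":[0,0,0]},{"xyz":[0,0,-35],"rot":[0,0,0]},{"xyz":[0,0,-45],"rot":[0,0,0]},{"xyz":[0,0,-45],"rot":[0,0,0]},{"xyz":[0,0,-45],"rot":[0,0,0]}]'
python3 -m handwheel '[{"xyz":[0,0,-20],"rot":[0,0,0]},{"xyz":[-40,0,0],"rot":[0,0,0]},{"xyz":[-40,0,0],"rot":[0,0,0]},{"xyz":[0,0,0],"rot":[0,0,0]},{"xyz":[0,0,0],"rot":[0,0,0]}]'
python3 - <<'E'
from h import *
delta(444,-130,206,-173.7)
w=cam("wrist");cv2.imwrite("pics/w4.png",w["color"])
a=cv2.resize(w["color"][40:300,190:360],None,fx=2.2,fy=2.2,interpolation=2)
b=cam("scene")["color"][190:310,255:360]
cv2.imwrite("pics/w4c.png",np.hstack([a,cv2.resize(b,(420,a.shape[0]),interpolation=2)]))
E
```

```text
clock: 9.05
tcp_pos: [0.443, -0.13, 0.2049]
ee_rot: [3.142, 0.0, -3.032]
ft_force: [0.4, -0.0, 0.0]
grip_width: 0.852
grip_force: 0.0
clock: 9.55
tcp_pos: [0.4427, -0.1298, 0.3916]
ee_rot: [3.142, 0.0, -3.032]
ft_force: [0.7, -0.5, 0.7]
grip_width: 0.854
grip_force: 0.0
clock: 10.05
tcp_pos: [0.523, -0.1212, 0.4088]
ee_rot: [3.141, -0.003, -3.031]
ft_force: [0.3, 0.1, -0.6]
grip_width: 0.847
grip_force: 0.0
tcp [ 523.  -121.2  408.8] rpy [ 1.799e+02 -1.000e-01 -1.737e+02] t 10.05 grip 0.847 0.0 F [ 0.3  0.1 -0.6]
world d [ -79.    -8.8 -202.8] | tool shift now [ 78.9  -0.3 203. ] | turn [ 0.06 -0.14  0.03] | shift after turn [ 7.950e+01 -1.000e-01  2.028e+02]
```

View pics/w4c.png

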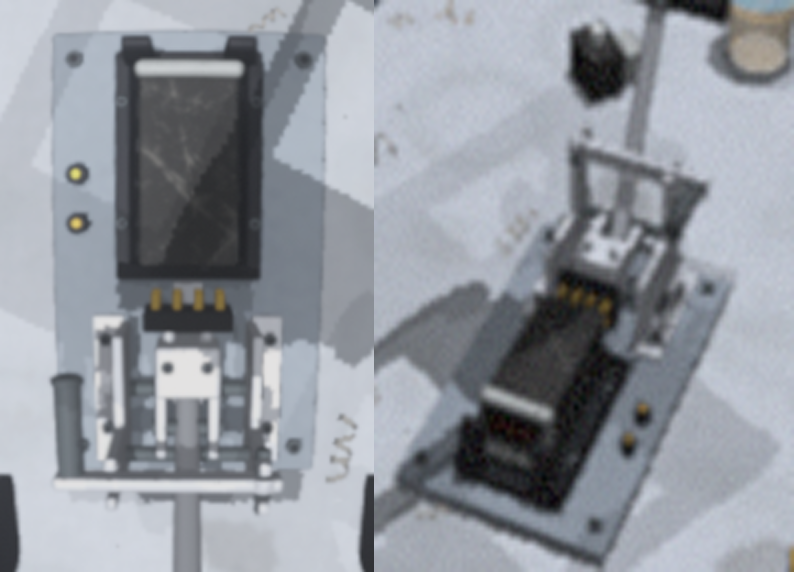

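The controller is seated: centred between the fences, frame at the posts, rear towards the pins, catch still across. The catch pin shows at crop (67,425), i.e. image (220,233). I'll check it against the stand frame and work out the arc.

```bash
cat >> h.py <<'E'
YAW=np.radians(6.3);EX=np.array([np.cos(YAW),np.sin(YAW),0]);EY=np.array([-EX[1],EX[0],0]);O=np.array([.5023,-.1232,0])
def stand(x,y,z): return O+(EX*x+EY*y+np.array([0,0,z]))/1000
E
python3 - <<'E'
from h import *
w=cam("wrist")
c=lambda u,v:(u/2.2+190-.3,v/2.2+40-.3)
def q(n,u,v,z):
    P=plane(w,*c(u,v),z)-O; print(n,"stand x %.1f y %.1f"%(1000*P@EX,1000*P@EY))
q("pin tip",67,378,.098);q("pin L",57,420,.095);q("pin R",82,420,.095);q("pin base",72,478,.098);q("bar left end",280,485,.098)
q("plate front",190,33,.012);q("fenceR",117,160,.027);q("fenceL",261,160,.027);q("ctrl frame front",190,59,.064);q("ctrl rear",188,264,.064);q("cL",243,200,.064);q("cR",136,200,.064)
P=stand(48,-50,250)*1000; delta(P[0],P[1],300,-173.7)
E
```

```text
pin tip stand x 28.7 y -50.8
pin L stand x 47.8 y -56.6
pin R stand x 47.8 y -45.9
pin base stand x 73.0 y -51.0
bar left end stand x 76.3 y 38.0
plate front stand x -128.7 y 0.0
fenceR stand x -62.0 y -35.6
fenceL stand x -61.9 y 34.3
ctrl frame front stand x -105.0 y -0.1
ctrl rear stand x -14.1 y -1.2
cL stand x -42.4 y 22.8
cR stand x -42.5 y -23.8
tcp [ 521.7 -121.3  410.3] rpy [-180.    -0.  -173.7] t 10.2 grip 0.853 0.0 F [-0.2 -0.   0.3]
world d [  33.8  -46.3 -110.3] | tool shift now [-28.6 -49.7 110.3] | turn [-0.01 -0.   -0.04] | shift after turn [-28.5 -49.8 110.3]
```

Stand-frame fit is good to about 1 mm and the controller rear is at -14, as expected. Moving over the pin.

```bash
python3 -m handwheel '[{"xyz":[-14,-25,10],"rot":[0,0,0]},{"xyz":[-13,-25,20],"rot":[0,0,0]},{"xyz":[0,0,40],"rot":[0,0,0]},{"xyz":[0,0,40],"rot":[0,0,0]},{"xyz":[0,0,0],"rot":[0,0,0]}]' 0.45
python3 -m handwheel '[{"xyz":[0,0,20],"rot":[0,0,0]},{"xyz":[0,0,20],"rot":[0,0,0]},{"xyz":[0,0,10],"rot":[0,0,0]},{"xyz":[0,0,0],"rot":[0,0,0]},{"xyz":[0,0,0],"rot":[0,0,0]}]'
python3 -c "
from h import *
P=stand(47,-50.5,250)*1000; delta(P[0],P[1],250,-173.7)"
```

```text
clock: 10.7
tcp_pos: [0.552, -0.1675, 0.2933]
ee_rot: [3.135, -0.012, -3.033]
ft_force: [-1.1, 0.6, -2.0]
grip_width: 0.449
grip_force: 0.0
clock: 11.2
tcp_pos: [0.5551, -0.1681, 0.2519]
ee_rot: [-3.14, 0.002, -3.032]
ft_force: [-0.6, -1.3, -0.6]
grip_width: 0.45
grip_force: 0.0
tcp [ 555.1 -168.1  251.9] rpy [-1.799e+02  1.000e-01 -1.737e+02] t 11.2 grip 0.45 0.0 F [-0.6 -1.3 -0.6]
world d [-0.6 -0.1 -1.9] | tool shift now [ 0.6 -0.1  1.9] | turn [-0.07  0.13 -0.01] | shift after turn [ 0.6 -0.1  1.9]
```

```bash
python3 -m handwheel '[{"xyz":[0,0,1.5],"rot":[0,0,0]},{"xyz":[0,0,0],"rot":[0,0,0]},{"xyz":[0,0,0],"rot":[0,0,0]},{"xyz":[0,0,0],"rot":[0,0,0]},{"xyz":[0,0,0],"rot":[0,0,0]}]' 0 20
python3 -m handwheel '[{"xyz":[0,0,0],"rot":[0,0,0]},{"xyz":[0,0,0],"rot":[0,0,0]},{"xyz":[0,0.9,-12.3],"rot":[0,0,0]},{"xyz":[0,0,0],"rot":[0,0,0]},{"xyz":[0,0,0],"rot":[0,0,0]}]'
```

```text
clock: 11.7
tcp_pos: [0.5552, -0.1682, 0.2497]
ee_rot: [-3.14, 0.002, -3.032]
ft_force: [-0.5, -0.9, 4.2]
grip_width: 0.129
grip_force: 20.3
clock: 12.2
tcp_pos: [0.555, -0.1674, 0.2607]
ee_rot: [-3.14, 0.002, -3.032]
ft_force: [2.8, -2.7, 0.7]
grip_width: 0.125
grip_force: 19.9
```

The pin is held (0.127 is about 11 mm). Continuing along the arc.

```bash
python3 -m handwheel '[{"xyz":[0,2.8,-12.1],"rot":[0,0,0]},{"xyz":[0,4.5,-11.5],"rot":[0,0,0]},{"xyz":[0,6.2,-10.7],"rot":[0,0,0]},{"xyz":[0,7.7,-9.6],"rot":[0,0,0]},{"xyz":[0,0,0],"rot":[0,0,0]}]'
python3 -m handwheel '[{"xyz":[0,9.1,-8.4],"rot":[0,0,0]},{"xyz":[0,10.3,-7],"rot":[0,0,0]},{"xyz":[0,11.1,-5.3],"rot":[0,0,0]},{"xyz":[0,11.8,-3.6],"rot":[0,0,0]},{"xyz":[0,12.3,-1.8],"rot":[0,0,0]}]'
python3 -m handwheel '[{"xyz":[0,12.3,0.1],"rot":[0,0,0]},{"xyz":[0,12.2,1.9],"rot":[0,0,0]},{"xyz":[0,11.8,3.7],"rot":[0,0,0]},{"xyz":[0,11.1,5.4],"rot":[0,0,0]},{"xyz":[0,10.2,7],"rot":[0,0,0]}]'
```

```text
clock: 12.7
tcp_pos: [0.5527, -0.1473, 0.3076]
ee_rot: [-3.135, 0.003, -3.032]
ft_force: [-0.1, -8.2, 5.4]
grip_width: 0.128
grip_force: 20.1
clock: 13.2
tcp_pos: [0.5467, -0.0923, 0.3334]
ee_rot: [-3.138, 0.004, -3.033]
ft_force: [1.5, -3.2, 3.2]
grip_width: 0.126
grip_force: 20.8
clock: 13.7
tcp_pos: [0.5401, -0.0335, 0.3118]
ee_rot: [3.141, 0.0, -3.031]
ft_force: [4.2, -1.0, 0.9]
grip_width: 0.135
grip_force: 21.8
```

Catch is at about 2.25 rad. Releasing and lifting clear so it falls to its stop.

```bash
python3 -m handwheel '[{"xyz":[0,0,0],"rot":[0,0,0]},{"xyz":[0,0,0],"rot":[0,0,0]},{"xyz":[0,0,0],"rot":[0,0,0]},{"xyz":[0,0,0],"rot":[0,0,0]}]' 0.6
python3 -m handwheel '[{"xyz":[0,0,-20],"rot":[0,0,0]},{"xyz":[0,0,-35],"rot":[0,0,0]},{"xyz":[0,0,-40],"rot":[0,0,0]},{"xyz":[0,0,-20],"rot":[0,0,0]},{"xyz":[0,0,0],"rot":[0,0,0]}]'
python3 - <<'E'
from h import *
print(state()["joints"].round(2))
for n in("scene","side","wrist"):
    c=cam(n); cv2.imwrite(f"pics/catch_{n}.png",c["color"])
    for th in (0,2.7):
        P=stand(48,32.5-82.5*np.cos(th),95+82.5*np.sin(th)); u=proj(c,P); 
        v=u.round().astype(int)
        if n!="wrist" or True: print(n,th,v, c["color"][v[1]-2:v[1]+3,v[0]-2:v[0]+3].mean((0,1)).round() if 0<v[0]<558 and 0<v[1]<418 else "")
P=stand(130,28,0)*1000
delta(P[0],P[1],400,96.3);delta(P[0],P[1],400,-83.7)
E
```

```text
clock: 14.1
tcp_pos: [0.5399, -0.0348, 0.3125]
ee_rot: [3.141, -0.001, -3.032]
ft_force: [0.7, 1.0, 0.1]
grip_width: 0.599
grip_force: 0.0
clock: 14.6
tcp_pos: [0.5403, -0.0349, 0.4326]
ee_rot: [-3.139, 0.008, -3.032]
ft_force: [0.3, 0.6, 0.3]
grip_width: 0.601
grip_force: 0.0
[-0.17  0.06  1.34  0.    1.73 -1.85]
scene 0 [331 234] [148. 141. 137.]
scene 2.7 [275 208] [88. 83. 81.]
side 0 [292 194] [234. 227. 219.]
side 2.7 [292 207] [71. 68. 63.]
wrist 0 [143 198] [218. 211. 206.]
wrist 2.7 [304 206] [91. 85. 80.]
tcp [539.9 -34.7 426.3] rpy [ 1.800e+02 -1.000e-01 -1.737e+02] t 14.75 grip 0.603 0.0 F [ 0.   0.  -1.2]
world d [ 88.5 -46.4 -26.3] | tool shift now [-83.  -55.8  26. ] | turn [-7.000e-02 -1.300e-01  8.996e+01] | shift after turn [-55.8  82.9  26.3]
tcp [539.9 -34.7 426.3] rpy [ 1.800e+02 -1.000e-01 -1.737e+02] t 14.75 grip 0.603 0.0 F [ 0.   0.  -1.2]
world d [ 88.5 -46.4 -26.3] | tool shift now [-83.  -55.8  26. ] | turn [ 1.300e-01 -7.000e-02 -9.004e+01] | shift after turn [ 55.8 -82.9  26.3]
```

In all three views the catch pin is at the 2.7 rad position and gone from the 0 position. Turning +90° about tool z and moving over the left half of the grip, clear of the shank.

```bash
python3 -m handwheel '[{"xyz":[-28,-19,0],"rot":[0,0,0]},{"xyz":[-28,-19,0],"rot":[0,0,0]},{"xyz":[-27,-18,0],"rot":[0,0,0]},{"xyz":[0,0,0],"rot":[0,0,8]},{"xyz":[0,0,0],"rot":[0,0,8.2]}]' 0.6
python3 -m handwheel '[{"xyz":[0,0,0],"rot":[0,0,8.2]},{"xyz":[0,0,0],"rot":[0,0,8.2]},{"xyz":[0,0,0],"rot":[0,0,8.2]},{"xyz":[0,0,0],"rot":[0,0,8.2]},{"xyz":[0,0,0],"rot":[0,0,8.2]}]'
python3 -m handwheel '[{"xyz":[0,0,0],"rot":[0,0,8.2]},{"xyz":[0,0,0],"rot":[0,0,8.2]},{"xyz":[0,0,0],"rot":[0,0,8.2]},{"xyz":[0,0,0],"rot":[0,0,8.2]},{"xyz":[0,0,0],"rot":[0,0,0]}]'
python3 - <<'E'
from h import *
P=stand(130,28,0)*1000
delta(P[0],P[1],332,96.3)
w=cam("wrist");g=cv2.cvtColor(w["color"],cv2.COLOR_BGR2GRAY);cv2.imwrite("pics/w5.png",w["color"])
for y in(-47,-25,25,47): print(y,proj(w,stand(130,y,177)).round())
for y in(-35,-20,20,30):
    for x in range(100,160,4):
        u=proj(w,stand(x,y,177)).round().astype(int)
        print(g[u[1],u[0]] if 0<=u[0]<560 and 0<=u[1]<420 else -1,end=" ")
    print()
E
```

```text
clock: 15.25
tcp_pos: [0.6296, -0.0819, 0.4234]
ee_rot: [3.141, -0.007, 2.962]
ft_force: [-0.7, -0.6, -0.6]
grip_width: 0.601
grip_force: 0.0
clock: 15.75
tcp_pos: [0.6287, -0.0812, 0.4246]
ee_rot: [-3.138, -0.004, 2.247]
ft_force: [-0.2, -1.1, 0.2]
grip_width: 0.601
grip_force: 0.0
clock: 16.25
tcp_pos: [0.6287, -0.0812, 0.4249]
ee_rot: [-3.137, -0.002, 1.681]
ft_force: [0.6, -0.2, 0.0]
grip_width: 0.601
grip_force: 0.0
tcp [628.7 -81.2 424.9] rpy [-1.797e+02 -1.000e-01  9.630e+01] t 16.25 grip 0.601 0.0 F [ 0.6 -0.2  0. ]
world d [ -0.2   0.  -92.9] | tool shift now [-0.1  0.2 92.9] | turn [-0.26 -0.09 -0.  ] | shift after turn [ 0.1 -0.2 92.9]
-47 [277. 314.]
-25 [277. 289.]
25 [277. 226.]
47 [277. 195.]
212 209 209 207 208 136 65 69 66 62 174 208 209 212 213 
209 208 207 202 205 112 62 69 66 62 152 209 208 209 211 
128 133 111 93 145 135 49 51 52 54 152 216 215 215 215 
89 167 159 167 164 78 47 49 52 53 124 203 200 198 203
```

The grip bar shows dark between stand x 121 and 140, as predicted. Descending and gripping.

```bash
python3 -m handwheel '[{"xyz":[0,0,25],"rot":[0,0,0]},{"xyz":[0,0,25],"rot":[0,0,0]},{"xyz":[0,0,20],"rot":[0,0,0]},{"xyz":[0,0,12],"rot":[0,0,0]},{"xyz":[0,0,9],"rot":[0,0,0]}]'
python3 -m handwheel '[{"xyz":[0,0,0],"rot":[0,0,0]},{"xyz":[0,0,0],"rot":[0,0,0]},{"xyz":[0,0,0],"rot":[0,0,0]},{"xyz":[0,0,0],"rot":[0,0,0]},{"xyz":[0,0,0],"rot":[0,0,0]}]' 0 30
python3 -m handwheel '[{"xyz":[0,0,0],"rot":[0,0,0]},{"xyz":[0,0,0],"rot":[0,0,0]},{"xyz":[0,0,0],"rot":[0,0,0]}]'
python3 - <<'E'
from h import *
P=stand(130,28,0)*1000
delta(P[0],P[1],332,96.3)
# arc plan in tool axes (tool y direction), 172 mm radius, lean .45 back -> .35 fwd
R=Ro.from_euler("xyz",state()["ee_rot"]).as_matrix()
a=.45-np.linspace(0,.8,11); p=np.c_[172*np.sin(a),172*np.cos(a)]
for d in np.diff(p,axis=0): print((R.T@(EX*d[0]+np.array([0,0,d[1]]))).round(1))
E
```

```text
clock: 16.8
tcp_pos: [0.6285, -0.081, 0.3348]
ee_rot: [-3.139, -0.001, 1.682]
ft_force: [0.4, 0.6, 0.1]
grip_width: 0.601
grip_force: 0.0
clock: 17.3
tcp_pos: [0.6286, -0.0811, 0.3378]
ee_rot: [3.141, 0.0, 1.681]
ft_force: [-3.0, -0.1, 2.2]
grip_width: 0.219
grip_force: 30.6
clock: 17.6
tcp_pos: [0.6287, -0.0811, 0.3377]
ee_rot: [3.141, 0.0, 1.68]
ft_force: [-3.4, -0.3, 4.7]
grip_width: 0.218
grip_force: 30.9
tcp [628.7 -81.1 337.7] rpy [179.9   0.   96.3] t 17.6 grip 0.218 30.889424085617065 F [-3.4 -0.3  4.7]
world d [-0.2  0.  -5.7] | tool shift now [ 0.  -0.2  5.7] | turn [ 0.06  0.03 -0.01] | shift after turn [ 0.  -0.2  5.7]
[ -0.  -12.6  -5.5]
[ -0.  -13.   -4.5]
[ -0.  -13.3  -3.4]
[ -0.  -13.6  -2.3]
[ -0.  -13.7  -1.3]
[ -0.  -13.8  -0.2]
[ -0.  -13.7   0.9]
[ -0.  -13.6   2. ]
[ -0.  -13.4   3.1]
[ -0.  -13.1   4.2]
```

```bash
python3 -m handwheel '[{"xyz":[0,-6.3,-2.8],"rot":[0,0,0]},{"xyz":[0,-6.3,-2.7],"rot":[0,0,0]},{"xyz":[0,-6.5,-2.3],"rot":[0,0,0]},{"xyz":[0,-6.5,-2.2],"rot":[0,0,0]},{"xyz":[0,0,0],"rot":[0,0,0]}]'
python3 -m handwheel '[{"xyz":[0,-13.3,-3.4],"rot":[0,0,0]},{"xyz":[0,-13.6,-2.3],"rot":[0,0,0]},{"xyz":[0,-13.7,-1.3],"rot":[0,0,0]},{"xyz":[0,-13.8,-0.2],"rot":[0,0,0]},{"xyz":[0,0,0],"rot":[0,0,0]}]'
python3 -c "
from h import *
P=stand(-4,28,0)*1000
delta(P[0],P[1],184+155+6,96.3)"
```

```text
clock: 18.1
tcp_pos: [0.6043, -0.0837, 0.3482]
ee_rot: [3.133, 0.001, 1.681]
ft_force: [6.1, 0.4, 0.8]
grip_width: 0.221
grip_force: 30.6
clock: 18.6
tcp_pos: [0.5501, -0.0894, 0.3578]
ee_rot: [3.129, 0.002, 1.681]
ft_force: [5.7, 2.3, 8.9]
grip_width: 0.219
grip_force: 30.9
tcp [550.1 -89.4 357.8] rpy [1.793e+02 1.000e-01 9.630e+01] t 18.6 grip 0.219 30.884751677513123 F [5.7 2.3 8.9]
world d [-54.9  -6.4 -12.8] | tool shift now [ -0.3 -55.4  12.1] | turn [0.74 0.09 0.01] | shift after turn [ -0.3 -55.2  12.8]
```

```bash
python3 -m handwheel '[{"xyz":[0,-13.7,0.9],"rot":[0,0,0]},{"xyz":[0,-13.6,2],"rot":[0,0,0]},{"xyz":[0,-13.4,3.1],"rot":[0,0,0]},{"xyz":[0,-7,2.2],"rot":[0,0,0]},{"xyz":[0,0,0],"rot":[0,0,0]}]'
python3 -m handwheel '[{"xyz":[0,-3,1],"rot":[0,0,0]},{"xyz":[0,-3,1],"rot":[0,0,0]},{"xyz":[0,0,0],"rot":[0,0,0]},{"xyz":[0,0,0],"rot":[0,0,0]}]'
python3 -c "
from h import *
P=stand(-4,28,0)*1000
delta(P[0],P[1],184+155+6,96.3)"
```

```text
clock: 19.1
tcp_pos: [0.5032, -0.0946, 0.3487]
ee_rot: [3.129, 0.001, 1.681]
ft_force: [6.3, 2.8, 6.8]
grip_width: 0.219
grip_force: 32.1
clock: 19.5
tcp_pos: [0.4979, -0.0952, 0.347]
ee_rot: [3.129, 0.001, 1.681]
ft_force: [6.8, 3.0, 7.0]
grip_width: 0.215
grip_force: 32.3
tcp [497.9 -95.2 347. ] rpy [1.793e+02 1.000e-01 9.630e+01] t 19.5 grip 0.215 32.278355062007904 F [6.8 3.  7. ]
world d [-2.6 -0.6 -2. ] | tool shift now [-0.3 -2.7  1.9] | turn [0.73 0.06 0.04] | shift after turn [-0.3 -2.7  2. ]
```

```bash
for i in 1 2; do :; done
python3 -m handwheel '[{"xyz":[0,-2,0.7],"rot":[0,0,0]},{"xyz":[0,0,0],"rot":[0,0,0]},{"xyz":[0,0,0],"rot":[0,0,0]}]'
python3 -m handwheel '[{"xyz":[0,-2,0.7],"rot":[0,0,0]},{"xyz":[0,0,0],"rot":[0,0,0]},{"xyz":[0,0,0],"rot":[0,0,0]}]'
python3 -m handwheel '[{"xyz":[0,-1.5,0.5],"rot":[0,0,0]},{"xyz":[0,0,0],"rot":[0,0,0]},{"xyz":[0,0,0],"rot":[0,0,0]}]'
```

```text
clock: 19.8
tcp_pos: [0.4962, -0.0953, 0.3465]
ee_rot: [3.128, 0.001, 1.682]
ft_force: [7.2, 4.2, 6.7]
grip_width: 0.218
grip_force: 32.3
clock: 20.1
tcp_pos: [0.4942, -0.0956, 0.3459]
ee_rot: [3.127, 0.001, 1.682]
ft_force: [7.9, 2.7, 8.0]
grip_width: 0.221
grip_force: 32.2
clock: 20.4
tcp_pos: [0.4928, -0.0957, 0.3456]
ee_rot: [3.127, 0.001, 1.682]
ft_force: [9.0, 2.7, 7.6]
grip_width: 0.218
grip_force: 32.1
```

No hard stop yet; continuing in small steps.

```bash
python3 -m handwheel '[{"xyz":[0,-1.5,0.5],"rot":[0,0,0]},{"xyz":[0,0,0],"rot":[0,0,0]},{"xyz":[0,0,0],"rot":[0,0,0]}]'
python3 -m handwheel '[{"xyz":[0,-1.5,0.5],"rot":[0,0,0]},{"xyz":[0,0,0],"rot":[0,0,0]},{"xyz":[0,0,0],"rot":[0,0,0]}]'
python3 - <<'E'
from h import *
print(state()["wrist_torque"].round(2),state()["ft_force"].round(1))
s=cam("scene");d=cam("side");w=cam("wrist")
a=cv2.resize(s["color"][190:310,255:355],None,fx=4,fy=4,interpolation=2)
b=cv2.resize(d["color"][170:260,235:350],None,fx=2.75,fy=2.75,interpolation=2)
c=cv2.resize(w["color"],(316,237))
b=cv2.resize(b,(316,243))
cv2.imwrite("pics/fin.png",np.hstack([a,np.vstack([b,c])]))
E
```

```text
clock: 20.7
tcp_pos: [0.492, -0.0958, 0.3455]
ee_rot: [3.123, 0.002, 1.682]
ft_force: [10.5, 3.1, 7.4]
grip_width: 0.222
grip_force: 32.1
clock: 21.0
tcp_pos: [0.4912, -0.0958, 0.3454]
ee_rot: [3.12, 0.002, 1.682]
ft_force: [13.9, 4.2, 7.0]
grip_width: 0.222
grip_force: 32.1
[ 0.65 -2.64 -0.05] [13.9  4.2  7. ]
```

View pics/fin.png

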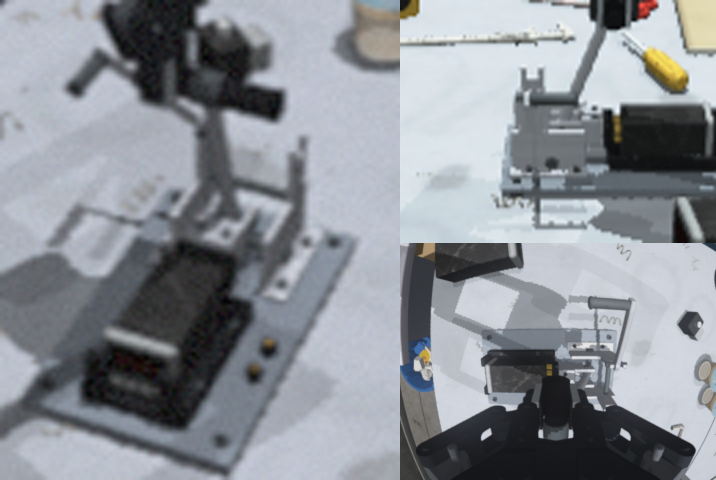

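The view shows the catch lying open on the left, the lever pulled forward and held, the pins on the controller's rear, and the controller flat at the posts. The tool moved only half the command while the force rose, so the lever is at its stop. One more small step for margin, then hold.

```bash
python3 -m handwheel '[{"xyz":[0,-2,0.5],"rot":[0,0,0]},{"xyz":[0,0,0],"rot":[0,0,0]},{"xyz":[0,0,0],"rot":[0,0,0]},{"xyz":[0,0,0],"rot":[0,0,0]},{"xyz":[0,0,0],"rot":[0,0,0]}]' 0 40
python3 -m handwheel '[{"xyz":[0,0,0],"rot":[0,0,0]},{"xyz":[0,0,0],"rot":[0,0,0]},{"xyz":[0,0,0],"rot":[0,0,0]},{"xyz":[0,0,0],"rot":[0,0,0]},{"xyz":[0,0,0],"rot":[0,0,0]}]'
python3 -c "
from h import *
s=state();R=Ro.from_euler('xyz',s['ee_rot']).as_matrix();p=s['tcp_pos']+R@[0,0,.15]-O
print('bar stand x,z',1000*p@EX,1000*p[2])"
```

```text
clock: 21.65
tcp_pos: [0.4902, -0.0959, 0.3454]
ee_rot: [3.116, 0.002, 1.682]
ft_force: [18.6, 4.2, 5.9]
grip_width: 0.218
grip_force: 39.5
clock: 22.15
tcp_pos: [0.4902, -0.0959, 0.3454]
ee_rot: [3.116, 0.002, 1.682]
ft_force: [19.8, 4.0, 6.2]
grip_width: 0.215
grip_force: 39.5
bar stand x,z -5.119321818671106 195.41646748659286
```

```bash
python3 -c "
from rig import hand_in
print(hand_in())"
```

```text
the job is handed in; nothing more can be done
None
```

The 93 x 48 controller is seated in the nest, display at the posts; the catch is flipped fully open; the lever is held at its stop in the gripper, and the job was handed in at about 22 s.

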